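# Push the pumice block off the tier into the rinse tub

### The job

Slide the grey tub by its grip fin along the plank until it stands under the open end of the organizer's lower tier nearer to the pumice block, where the block will fall. Then reach in under the upper tier and push the block along, without lifting it, off that end so that it drops into the tub and not on the plank. Leave the tub there, do not shove the acrylic hard, and leave the brush, soap dish and dispenser where they are.

Things in the scene. Friction and masses are not known exactly. Their poses are not given: they have to be found in the camera images.
- organizer: Two-tier organizer of clear acrylic, fixed (place and yaw differ per run). Origin on the plank under the middle of the tiers; x from its open front (robot side) to its back, y along its length, z up. Two 16 mm square posts at x = 85, y = -110 and 110 mm carry two decks, one right above the other; below the lower deck the front and both ends are open from the plank up.
- lower_deck (a point): Middle of the lower deck's top, 130 mm above the plank; axes as the organizer's. Deck 100 mm deep (x -50 to 50), 360 mm long (y -180 to 180), 6 mm thick; lips 8 mm high, 5 mm thick along front and back edges, both ends open and level. Ribs under it at y = -110 and 110 reach down to 106 mm above the plank.
- upper_deck (a point): Middle of the upper deck's underside, 315 mm above the plank, so 185 mm clear above the lower deck; same length and depth, 6 mm thick. Ribs under it at y = -110 and 110 reach 18 mm lower, only from x = 35 mm back
- tub: Loose open tub of plain grey plastic, 0.3 kg, starting under the lower tier, about mid-length. Origin at the centre of its underside; outside 160 mm in x, 150 in y, 65 high, walls and floor about 4. In front (-x, robot side) an upright grip fin in its xz plane: 14 mm thick (y), x -140 to -80, z 20 to 70 mm. It slides on the plank and passes freely under the lower tier
- tub_grip (a point): Point inside the tub's grip fin at which to pinch it (fingers closing along the tub's y): at (-115, 0, 50) mm in the tub's frame; axes as the tub's.
- block: Dull green-grey pumice block, loose, about 0.18 kg, flat on the lower tier near one of its ends: 64 mm in its x (across the tier), 84 in its y (along the tier), 36 high. Origin at the centre of its underside. It lies back from the tier's front edge under the upper tier: a tool reaches it only from the front, tilted
- block_center (a point): Centre of the pumice block, 18 mm above its underside when flat.
- brush: Small orange grout brush with pale bristles, loose, about 112 mm long in its y, 26 mm wide, 24 mm high, lying along the lower tier near the other end. Origin at about the middle of its length, on its underside. Stays where it is. At least 80 mm of free deck lie between it and the block.
- dish: White ceramic soap dish, 80 x 64 mm, 21 mm high, loose on the upper tier; origin at the centre of its underside. Stays where it is.
- pump: Closed white pump dispenser with a press button, 56 mm wide, 136 mm high, loose on the upper tier; origin at the centre of its underside. Stays where it is.
There are look-alikes about, which are no part of the job. What is shaped like the block but brown or purple is not meant.

How it is judged:
By the outcome, as a careful person would: the job done as asked, in the order asked, and still so for the second after the job is handed in, with the robot touching nothing.
It also fails if it takes over 51 s, if anything falls off the work surface, if the arm or the gripper's body presses on something with over 40 N, if the wrist force passes 120 N, or if a joint passes its speed limit or range.

### The arm

A 6-joint arm with a two-finger parallel gripper is mounted at the origin on the work surface. World frame = base frame: x ahead of the robot, y to its left, z up, the work surface at z = 0. Lengths are in m, angles in degrees, forces in N, time in s.
With the tool pointing down it reaches from about 0.325 to 0.85 m from the base axis. Payload 15.5 kg.
Tool frame: the origin (TCP) lies at the very end of the fingers, on their centre line; the grasp point (between the pads) lies arm.grip_depth behind it (arm.grip_depth is the distance from the TCP to the grasp point, in m); z points along the fingers, y is the direction in which the jaws open and shut (so a half turn about z gives the same grasp; the last joint's range is limited). The gripper opens to 91 mm and grips with 3 to 60 N. Pads are 32 mm wide; open, the fingers measure 118 mm over their backs; the gripper's body (76 mm by 178 mm) begins 60 mm behind the grasp point.
Start: joints at [-79.842, 28.281, 77.091, -0, 74.628, -5.472], TCP at [0.168, -0.602, 0.184] pointing down, gripper open.
Joint ranges: [-166.48, 166.48], [-47.26, 123.95], [12.59, 153.08], [-70.14, 250.14], [6.76, 159.57], [-176.63, 176.63]. Speed limits (degrees/s): [108.29, 108.29, 147.25, 172.46, 172.46, 172.46].

### API

Orientations are given as a 3x3 rotation matrix whose columns are the frame's x, y, z axes.
In Python, from rig import arm gives the robot as it stands. Calls block until the motion is done:
- arm.move_to(position, orientation): joint-space move of the TCP to a pose.
- arm.move_l(position, orientation=None, feed=0.15): straight line of the TCP; orientation=None keeps the orientation; feed is the mean speed in m/s.
- arm.move_joints(angles): joint-space move.
- arm.grip(opening): finger opening in m; the grip force is fixed at half the most; returns when the fingers have stopped.
- arm.sleep(seconds).
- arm.solve_ik(position, orientation): joint angles nearest the present ones, or None.
- arm.snapshot(name): name is "scene" or "top" or "wrist"; returns the picture (420x560x3 uint8, red, green, blue); there is no depth.
- arm.get_calibration(name): a dict with "intrinsics" (3x3 intrinsics, pixels), "cam_to_world" (4x4, takes a point from camera to world coordinates). Camera axes: x right, y down, z forward; pixel columns grow to the right and rows downward; lengths in m; the calibration is good to about 2 mm. A picture is of the moment at which its call begins: read the wrist's pose just before it. get_calibration takes no time and is no camera call; for the wrist camera it gives the pose at the moment of the call.
A pose or a line that the arm cannot do raises arm.Unreachable and nothing moves.
- arm.sign_off(): hands the job in, once; it reports no verdict.
Readings, each from a call of its own:
- arm.current_t(): time.
- arm.current_joint_positions(): joint angles.
- arm.current_dq(): joint speeds.
- arm.current_tau(): joint torques, N m.
- arm.current_ee_pos(): TCP position.
- arm.current_tool_rot(): TCP orientation.
- arm.current_force(): force on the tool from outside, world axes, zero at the start.
- arm.current_torque(): the same for the moment, N m.
- arm.current_width(): finger opening in m.
Only numpy, scipy, OpenCV 4.12 (cv2) and the standard library are available. Lean on these libraries where they do the work, as an engineer would, in place of code of your own. Each camera call takes 0.05 s, during which the arm holds its last target.

## Working session

There is one attempt and no reset: what is moved stays moved. The work goes in short steps, each a Python script; the robot and the scene stay as the last script left them, time stands still between calls to the robot, and variables do not carry over. Pictures are saved under pics/ and viewed, and the job is handed in when it is done.

```bash
mkdir -p pics; ls; python3 - <<'E'
from rig import arm
import cv2,numpy as np
for n in ["scene","top","wrist"]:
    c=arm.get_calibration(n); print(n,np.round(c["intrinsics"],1).tolist(),np.round(c["cam_to_world"],3).tolist())
    cv2.imwrite(f"pics/{n}0.png",arm.snapshot(n)[:,:,::-1])
print(arm.current_t(),arm.grip_depth,arm.current_tool_rot(),arm.current_width())
E
```

```text
pics
scene [[441.5, 0.0, 284.0], [0.0, 441.5, 205.6], [0.0, 0.0, 1.0]] [[0.502, 0.615, -0.607, 1.14], [0.865, -0.345, 0.365, -0.335], [0.015, -0.709, -0.706, 0.78], [0.0, 0.0, 0.0, 1.0]]
top [[398.6, 0.0, 277.7], [0.0, 398.6, 212.4], [0.0, 0.0, 1.0]] [[0.048, -0.974, 0.222, 0.448], [-0.999, -0.047, 0.011, -0.029], [-0.0, -0.222, -0.975, 1.051], [0.0, 0.0, 0.0, 1.0]]
wrist [[316.2, 0.0, 276.5], [0.0, 316.2, 211.0], [0.0, 0.0, 1.0]] [[0.27, -0.925, -0.267, 0.244], [-0.963, -0.26, -0.074, -0.582], [-0.001, 0.277, -0.961, 0.383], [0.0, 0.0, 0.0, 1.0]]
0.15 0.0188 [[ 9.63015131e-01  2.69447268e-01 -1.65887615e-04]
 [ 2.69447311e-01 -9.63014761e-01  8.47145850e-04]
 [ 6.85089131e-05 -8.60512243e-04 -9.99999627e-01]] 0.09105299700879632
```

View pics/scene0.png

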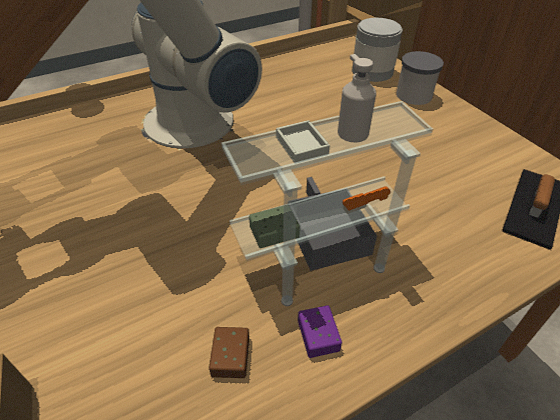

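View pics/top0.png

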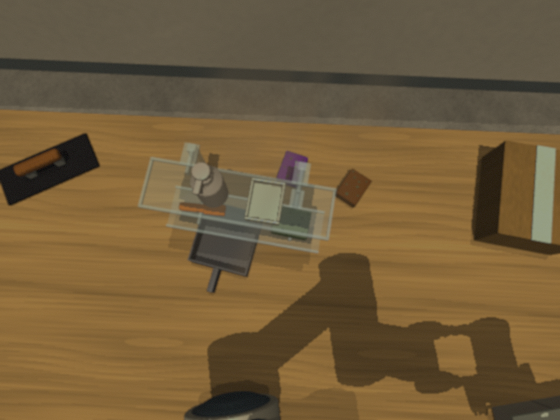

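View pics/wrist0.png

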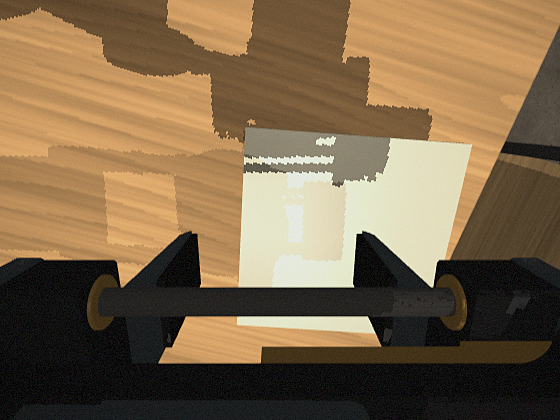

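The scene picture shows the block at (272,228), near the organizer's -y end. The tub is mid-length with its fin at (314,188), and the brush is at (367,197). I'll zoom in to get corners.

```bash
python3 - <<'E'
import cv2
a=cv2.imread("pics/top0.png")[130:310,120:360]; cv2.imwrite("pics/topz.png",cv2.resize(a,None,fx=3.3,fy=3.3,interpolation=cv2.INTER_CUBIC))
a=cv2.imread("pics/scene0.png")[90:320,210:450]; cv2.imwrite("pics/scenez.png",cv2.resize(a,None,fx=2.6,fy=2.6,interpolation=cv2.INTER_CUBIC))
E
```

```text
(no output)
```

View pics/topz.png

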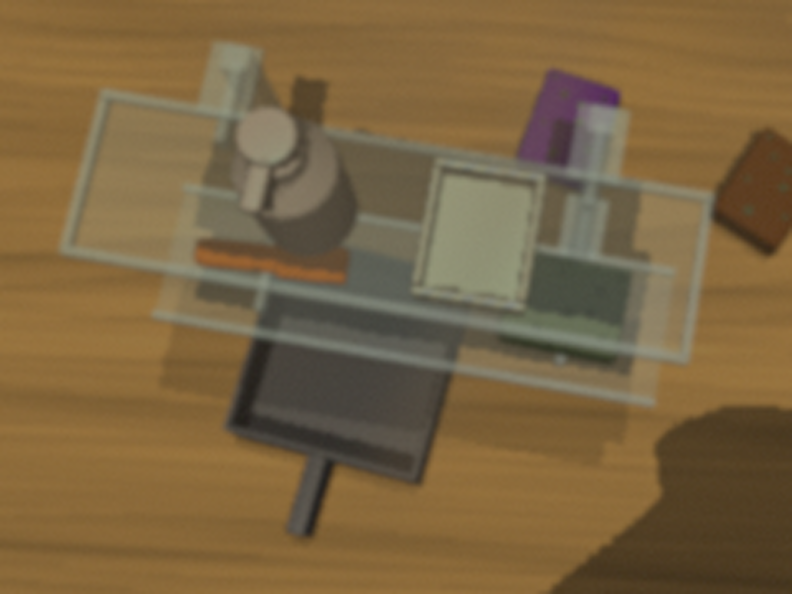

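View pics/scenez.png

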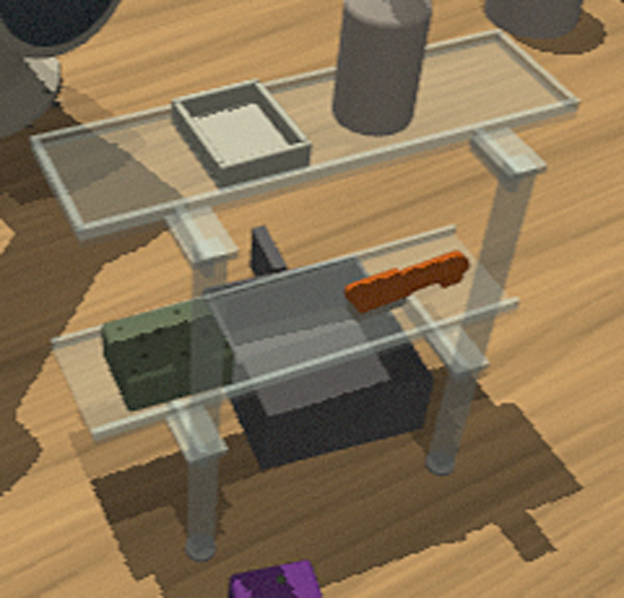

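```bash
cat > h.py <<'E'
import numpy as np
from rig import arm
def px2w(cam,uv,z,c=None):
    c=c or arm.get_calibration(cam); K=c["intrinsics"];T=c["cam_to_world"]
    d=T[:3,:3]@np.linalg.solve(K,[uv[0],uv[1],1]); o=T[:3,3]
    return o+d*(z-o[2])/d[2]
def w2px(cam,p,c=None):
    c=c or arm.get_calibration(cam); q=np.linalg.inv(c["cam_to_world"])@np.r_[p,1]; q=c["intrinsics"]@q[:3]; return q[:2]/q[2]
tz=lambda u,v:(u/3.3+120,v/3.3+130)
sz=lambda u,v:(u/2.6+210,v/2.6+90)
E
python3 - <<'E'
from h import *
def show(n,cam,f,pts,z):
    P=[px2w(cam,f(*p),z)[:2] for p in pts]; print(n,cam,np.round(P,3).tolist(),np.round(np.mean(P,0),3), "len",[round(float(np.linalg.norm(P[i]-P[i-1])),3) for i in range(len(P))], "ang",[round(float(np.degrees(np.arctan2(*(P[i]-P[i-1])[::-1]))),1) for i in range(len(P))])
show("upper","top",tz,[(102,90),(716,193),(692,362),(60,252)],.327)
show("lower","top",tz,[(185,186),(674,268),(655,405),(153,318)],.138)
show("upper","scene",sz,[(32,138),(500,30),(580,100),(80,238)],.325)
show("lower","scene",sz,[(53,343),(453,230),(520,300),(95,437)],.136)
show("tub","top",tz,[(228,430),(418,483)],.065)
show("fin","top",tz,[(300,535),(322,460)],.07)
show("tubin","scene",sz,[(260,467),(425,428)],.0)
show("posts","scene",sz,[(201,552),(440,468)],.0)
E
```

```text
upper top [[0.71, 0.228], [0.664, -0.13], [0.566, -0.118], [0.612, 0.241]] [0.638 0.055] len [0.099, 0.361, 0.099, 0.362] ang [-7.1, -97.2, 173.1, 82.7]
lower top [[0.708, 0.227], [0.664, -0.128], [0.565, -0.117], [0.61, 0.239]] [0.637 0.056] len [0.099, 0.357, 0.099, 0.359] ang [-7.3, -97.1, 173.6, 82.9]
upper scene [[0.567, -0.115], [0.614, 0.242], [0.71, 0.231], [0.67, -0.131]] [0.64  0.057] len [0.104, 0.361, 0.096, 0.364] ang [171.2, 82.5, -6.7, -96.2]
lower scene [[0.573, -0.117], [0.621, 0.235], [0.713, 0.228], [0.67, -0.131]] [0.644 0.054] len [0.098, 0.356, 0.093, 0.361] ang [172.3, 82.3, -4.6, -96.9]
tub top [[0.54, 0.195], [0.508, 0.051]] [0.524 0.123] len [0.148, 0.148] ang [77.4, -102.6]
fin top [[0.466, 0.134], [0.521, 0.122]] [0.494 0.128] len [0.056, 0.056] ang [168.1, -11.9]
tubin scene [[0.668, 0.019], [0.703, 0.166]] [0.686 0.093] len [0.152, 0.152] ang [-103.5, 76.5]
posts scene [[0.715, -0.066], [0.744, 0.151]] [0.729 0.042] len [0.219, 0.219] ang [-97.5, 82.5]
```

```bash
cat >> h.py <<'E'
O=np.array([.638,.055]);yaw=np.radians(-7.1)
X=np.array([np.cos(yaw),np.sin(yaw)]);Y=np.array([-np.sin(yaw),np.cos(yaw)])
def org(p): d=np.asarray(p)[:2]-O; return np.array([d@X,d@Y])
def wld(x,y,z): return np.r_[O+x*X+y*Y,z]
E
python3 - <<'E'
from h import *
for n,f,cam,ps in [("top",tz,"top",[(632,262),(615,362),(498,343),(616,325),(615,340)]),("sc",sz,"scene",[(100,325),(190,305),(128,408),(118,345)])]:
    for p in ps:
        print(n,p,[np.round(org(px2w(cam,f(*p),z))*1000).tolist() for z in (.166,.130)])
import cv2
a=cv2.imread("pics/top0.png")[185:250,255:345]; cv2.imwrite("pics/tb.png",cv2.resize(a,None,fx=8,fy=8,interpolation=cv2.INTER_CUBIC))
a=cv2.imread("pics/scene0.png")[195:265,225:325]; cv2.imwrite("pics/sb.png",cv2.resize(a,None,fx=8,fy=8,interpolation=cv2.INTER_CUBIC))
E
```

```text
top (632, 262) [[40.0, -147.0], [49.0, -148.0]]
top (615, 362) [[-31.0, -146.0], [-25.0, -147.0]]
top (498, 343) [[-31.0, -65.0], [-25.0, -64.0]]
top (616, 325) [[-5.0, -143.0], [2.0, -144.0]]
top (615, 340) [[-16.0, -143.0], [-9.0, -145.0]]
sc (100, 325) [[-20.0, -148.0], [-53.0, -138.0]]
sc (190, 305) [[-14.0, -78.0], [-47.0, -64.0]]
sc (128, 408) [[63.0, -157.0], [34.0, -147.0]]
sc (118, 345) [[4.0, -143.0], [-28.0, -132.0]]
```

View pics/tb.png

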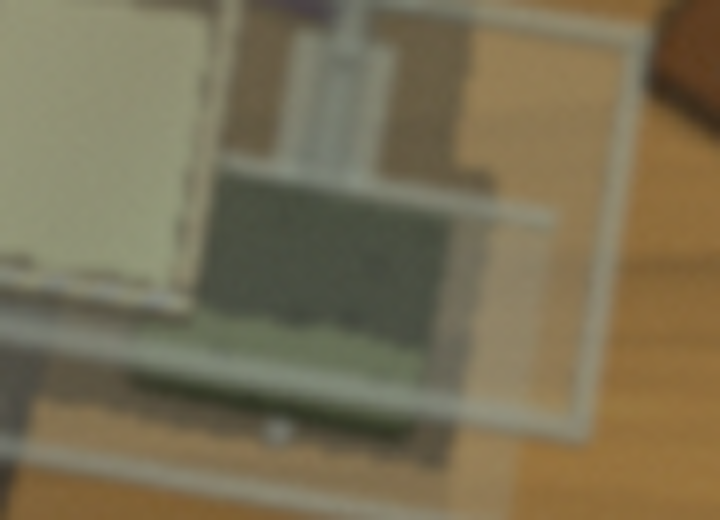

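View pics/sb.png

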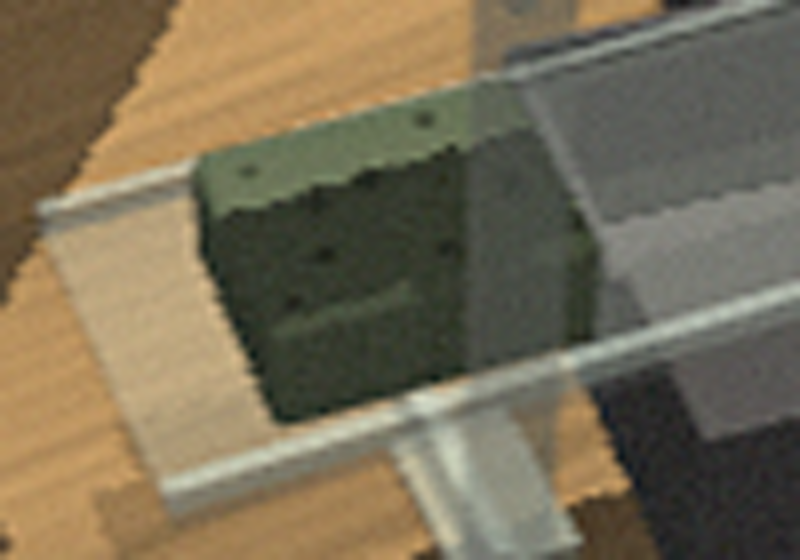

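The block spans org y from -147 to -64 mm and x from -25 to +39 mm, with no noticeable yaw. Next I'll check reachability of the poses I plan to use.

```bash
cat >> h.py <<'E'
def R(psi,tilt,flip=False):
    """tool z leans: tilt deg from straight down toward +heading psi (deg). tool y horizontal."""
    a=np.radians(psi);t=np.radians(tilt)
    f=np.array([np.cos(a),np.sin(a),0]);u=np.array([0,0,1.])
    z=np.sin(t)*f-np.cos(t)*u; x=np.cos(t)*f+np.sin(t)*u
    if flip:x=-x
    return np.column_stack([x,np.cross(z,x),z])
def tubgrip(cx,cy,tyaw,tilt,dz=0.05):
    """cx,cy in world: tub centre"""
    a=np.radians(tyaw); r=R(tyaw,tilt)
    g=np.r_[cx-.115*np.cos(a),cy-.115*np.sin(a),dz]
    return g+arm.grip_depth*r[:,2],r
E
python3 - <<'E'
from h import *
for tilt in (15,25):
  for nm,(c,yw) in {"start":((.604,.106),-12.8),"end":(wld(-.005,-.222,0)[:2],-7.1)}.items():
    for dz in(.05,.14):
        p,r=tubgrip(*c,yw,tilt,dz); q=arm.solve_ik(p,r); print(tilt,nm,dz,p.round(3),None if q is None else np.round(q,0))
for tilt in (50,55,60):
  for x,y,z in [(-.2,-.03,.25),(.025,-.03,.15),(.025,-.17,.15)]:
    q=arm.solve_ik(wld(x,y,z),R(-7.1,tilt)); print(tilt,x,y,wld(x,y,z).round(3),None if q is None else np.round(q,0))
print(org(px2w("top",tz(347,272),.15)))
E
```

```text
15 start 0.05 [0.497 0.13  0.032] [ 13.  29. 114. -16.  24. 129.]
15 start 0.14 [0.497 0.13  0.122] [ 13.  19. 109. -10.  39. 123.]
15 end 0.05 [ 0.496 -0.151  0.032] [-27.  29. 115.  13.  23.  58.]
15 end 0.14 [ 0.496 -0.151  0.122] [-27.  19. 110.   8.  38.  64.]
25 start 0.05 [0.5   0.13  0.033] None
25 start 0.14 [0.5   0.13  0.123] [ 17.  18. 117. -28.  26. 143.]
25 end 0.05 [ 0.499 -0.151  0.033] [-31.  29. 124.  72.  10.  -3.]
25 end 0.14 [ 0.499 -0.151  0.123] [-31.  17. 119.  25.  23.  45.]
50 -0.2 -0.03 [0.436 0.05  0.25 ] None
50 0.025 -0.03 [0.659 0.022 0.15 ] [  -0.   27.  122.  196.   20. -100.]
50 0.025 -0.17 [ 0.642 -0.117  0.15 ] [-22.  27. 124. 148.  23. -70.]
55 -0.2 -0.03 [0.436 0.05  0.25 ] [  12.    2.  144.  221.   25. -117.]
55 0.025 -0.03 [0.659 0.022 0.15 ] [  0.  31. 126. 191.  32. -95.]
55 0.025 -0.17 [ 0.642 -0.117  0.15 ] [-23.  31. 128. 156.  35. -80.]
60 -0.2 -0.03 [0.436 0.05  0.25 ] [  15.   11.  150.  209.   43. -101.]
60 0.025 -0.03 [0.659 0.022 0.15 ] [  1.  35. 130. 189.  45. -93.]
60 0.025 -0.17 [ 0.642 -0.117  0.15 ] [-24.  36. 132. 160.  48. -85.]
[0.00294458 0.04897209]
```

```bash
sed -i 's/r=R(tyaw,tilt)$/r=R(tyaw,tilt,flip=True)/' h.py; python3 - <<'E'
from h import *
import cv2
arm.move_to([.28,-.30,.25],R(-45,5,True)); print(arm.current_t(),np.round(arm.current_joint_positions()))
c=(.604,.106)
p,r=tubgrip(*c,-12.8,12,.15); print(np.round(arm.solve_ik(p,r))); arm.move_to(p,r)
print(arm.current_t(),np.round(arm.current_joint_positions()))
for n in ["scene","top"]: cv2.imwrite(f"pics/{n}1.png",arm.snapshot(n)[:,:,::-1])
cv2.imwrite("pics/w1.png",arm.snapshot("wrist")[:,:,::-1])
E
```

```text
1.6917 [ -56.    4.  103.    1.   69. -102.]
[ 12.  19. 106.  -7.  44. -61.]
3.4833 [ 12.  19. 106.  -7.  44. -61.]
```

View pics/scene1.png

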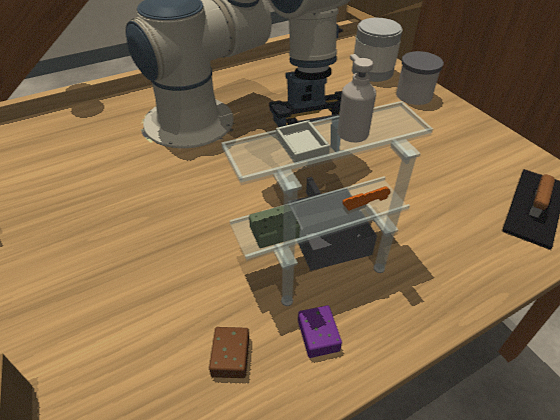

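View pics/w1.png

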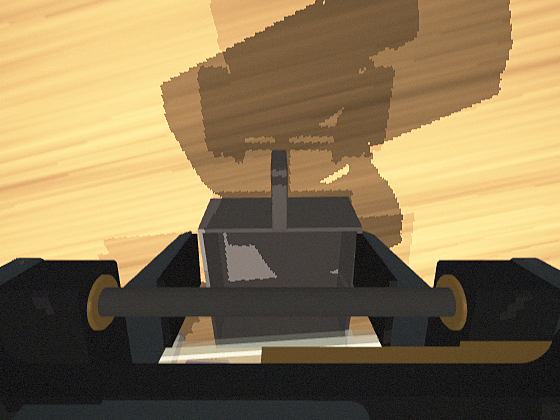

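The fin is at columns 272–288, centred between the fingers. I'll go down, grip it and slide the tub.

```bash
python3 - <<'E'
from h import *
import cv2
p,r=tubgrip(.604,.106,-12.8,12,.05); arm.move_l(p,r,feed=.15); print(arm.current_force())
arm.grip(.0); print(arm.current_width(),arm.current_t(),arm.current_force())
c=wld(-.03,-.222,0)[:2]
p2,r2=tubgrip(*c,-7.1,12,.05); 
arm.move_l(p2,r2,feed=.12); print(arm.current_force(),arm.current_width(),arm.current_t())
p3,r3=tubgrip(*wld(-.003,-.222,0)[:2],-7.1,12,.05); arm.move_l(p3,r3,feed=.06); print(arm.current_force(),arm.current_t())
for n in ["scene","top"]: cv2.imwrite(f"pics/{n}2.png",arm.snapshot(n)[:,:,::-1])
E
```

```text
[-0.71062537  0.49130094 -0.03730839]
0.013069609980828458 5.6167 [ 0.41765492 -1.05818864 -0.36989689]
[-2.0162141   0.45941065 -1.22954973] 0.01402268499245994 8.1
[ 0.91787277  0.220246   -2.1636366 ] 8.7
```

View pics/scene2.png

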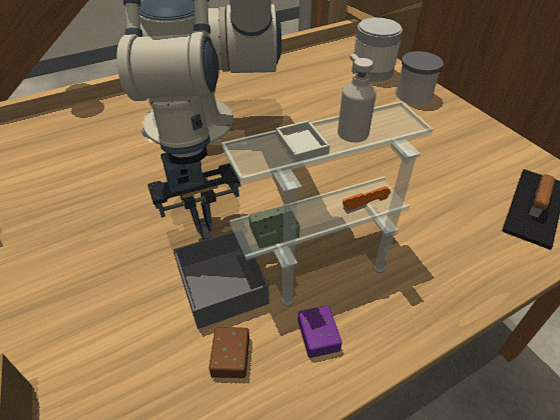

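View pics/top2.png

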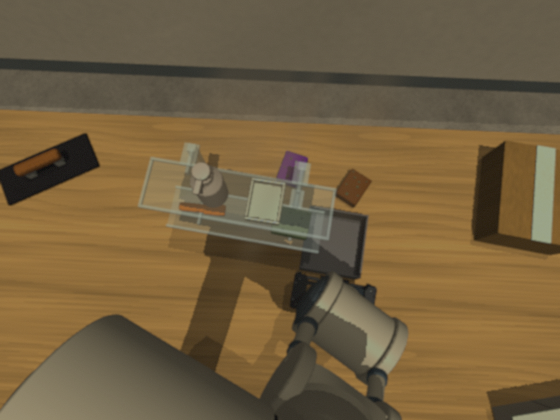

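```bash
python3 - <<'E'
from h import *
for uv,z in [((200,326),0),((268,297),0),((194,299),.065),((265,272),.065),((176,248),.065)]: print(uv,(org(px2w("scene",uv,z))*1000).round())
for uv,z in [((368,212),.065),((360,278),.065)]: print(uv,(org(px2w("top",uv,z))*1000).round())
E
```

```text
(200, 326) [  75. -290.]
(268, 297) [  64. -143.]
(194, 299) [  55. -289.]
(265, 272) [  48. -142.]
(176, 248) [ -80. -291.]
(368, 212) [  83. -293.]
(360, 278) [ -85. -294.]
```

The tub stands at org y of about -218 mm, x about -5 mm, squared up as planned. I'll release it, back off and take the pushing posture.

```bash
python3 - <<'E'
from h import *
import cv2
arm.grip(.05)
p,r=tubgrip(*wld(-.003,-.222,0)[:2],-7.1,12,.05)
arm.move_l(p-r[:,2]*.12-.03*np.r_[X,0],r,feed=.2); print(arm.current_t())
arm.grip(0); print(arm.current_width(),arm.current_t())
rt=R(-7.1,55); 
tip=wld(.028,-.03,.152)
pre=tip-rt[:,2]*.17
q=arm.solve_ik(pre,rt); print(pre,np.round(q),np.round(arm.current_joint_positions()))
# midway, retracted and high
arm.move_to(np.array([.40,-.10,.30]),R(-12,12,True)); print(np.round(arm.current_joint_positions()),arm.current_t())
for n in ["scene"]: cv2.imwrite(f"pics/{n}3.png",arm.snapshot(n)[:,:,::-1])
print(np.round(arm.solve_ik(pre,rt)),np.round(arm.solve_ik(tip,rt)))
E
```

```text
10.3083
0.0003939951964564239 11.1583
[0.52388922 0.03898143 0.24950799] [   5.    8.  135.  209.   20. -111.] [ -29.   13.  112.    6.   44. -116.]
[ -25.   -3.  102.    3.   69. -104.] 11.85
[   5.    8.  135.  209.   20. -111.] [  0.  31. 126. 191.  31. -96.]
```

View pics/scene3.png

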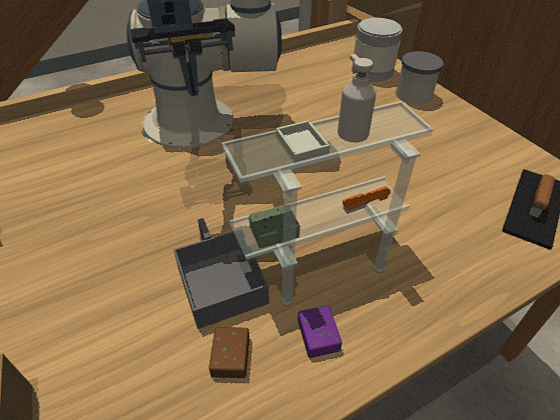

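```bash
cat > fk.py <<'E'
from h import *
from scipy.spatial.transform import Rotation as Ro
from scipy.optimize import least_squares
def fk(q,P,full=False):
    h,a,L1,e,L2,d=P; q=np.radians(q)
    B=Ro.from_euler('z',q[0]); A=B*Ro.from_euler('y',q[1]); F=A*Ro.from_euler('y',q[2]); W=F*Ro.from_euler('ZY',[q[3],q[4]])
    w=B.apply([a,0,h])+A.apply([0,0,L1])+F.apply([e,0,L2]); t=w+W.apply([0,0,d])
    return (w,t) if full else t
def fit():
    rng=np.random.default_rng(0); D=[]
    while len(D)<40:
        p=np.array([rng.uniform(.35,.65),rng.uniform(-.3,.3),rng.uniform(.05,.35)]); q=arm.solve_ik(p,R(rng.uniform(-30,30),rng.uniform(0,50),True))
        if q is not None: D.append((p,np.array(q)))
    s=least_squares(lambda P:np.concatenate([fk(q,P)-p for p,q in D]),[.35,0,.4,0,.4,.3]); return s.x,np.abs(s.fun).max()
E
python3 - <<'E'
from fk import *
P,err=fit(); print(P.round(4),err); np.save("P.npy",P)
rt=R(-7.1,55);pre=wld(.028,-.03,.152)-rt[:,2]*.17
q0=np.array(arm.current_joint_positions());q1=np.array(arm.solve_ik(pre,rt))
for s in np.linspace(0,1,9):
    w,t=fk(q0+s*(q1-q0),P,True); print(round(s,2),w.round(3),t.round(3),"org",org(t).round(3))
E
```

```text
[ 0.2918 -0.0208  0.6088  0.1252  0.3936  0.4241] 0.07160233762625058
0.0 [ 0.285 -0.132  0.712] [ 0.371 -0.15   0.297] org [-0.24  -0.237]
0.12 [ 0.288 -0.112  0.678] [0.449 0.02  0.308] org [-0.184 -0.058]
0.25 [ 0.287 -0.09   0.646] [0.513 0.141 0.372] org [-0.134  0.07 ]
0.38 [ 0.282 -0.069  0.616] [0.57  0.193 0.449] org [-0.084  0.129]
0.5 [ 0.272 -0.048  0.588] [0.618 0.181 0.501] org [-0.035  0.122]
0.62 [ 0.259 -0.029  0.563] [0.649 0.125 0.505] org [0.003 0.071]
0.75 [ 0.242 -0.011  0.54 ] [0.651 0.056 0.454] org [0.013 0.003]
0.88 [0.221 0.004 0.521] [0.616 0.    0.365] org [-0.015 -0.057]
1.0 [0.199 0.017 0.504] [ 0.543 -0.026  0.261] org [-0.084 -0.092]
```

```bash
sed -i "s/\[q\[3\],q\[4\]\]/[-q[3],q[4]]/" fk.py; python3 - <<'E'
from fk import *
P,err=fit(); print(P.round(4),err); np.save("P.npy",P)
rt=R(-7.1,55);pre=wld(.028,-.03,.152)-rt[:,2]*.17
q0=np.array(arm.current_joint_positions());q1=np.array(arm.solve_ik(pre,rt))
for s in np.linspace(0,1,9):
    w,t=fk(q0+s*(q1-q0),P,True); print(round(s,2),w.round(3),t.round(3),"org",org(t).round(3))
E
```

```text
[-0.1886  0.2628  0.4445  0.0261  0.2683 -0.1458] 0.22444347385578073
0.0 [ 0.453 -0.21   0.186] [ 0.429 -0.191  0.328] org [-0.177 -0.27 ]
0.12 [ 0.468 -0.181  0.162] [ 0.458 -0.11   0.289] org [-0.158 -0.186]
0.25 [ 0.48  -0.151  0.138] [ 0.461 -0.041  0.232] org [-0.163 -0.117]
0.38 [ 0.487 -0.119  0.115] [0.441 0.007 0.173] org [-0.19  -0.072]
0.5 [ 0.49  -0.087  0.094] [0.405 0.028 0.124] org [-0.228 -0.055]
0.62 [ 0.489 -0.054  0.073] [0.369 0.027 0.093] org [-0.263 -0.061]
0.75 [ 0.484 -0.022  0.054] [0.346 0.014 0.084] org [-0.285 -0.077]
0.88 [0.475 0.009 0.037] [0.34  0.002 0.09 ] org [-0.289 -0.089]
1.0 [0.463 0.039 0.021] [0.349 0.005 0.105] org [-0.281 -0.086]
```

```bash
sed -i "s/\[-q\[3\],q\[4\]\]/[q[3],q[4]]/; s/h,a,L1,e,L2,d=P/h,a,L1,e,L2,d,ys,ex,ey=P/; s/F.apply(\[e,0,L2\])/F.apply([e,ys,L2])/; s/W.apply(\[0,0,d\])/W.apply([ex,ey,d])/; s/.4,.3\])/.4,.3,0,0,0])/" fk.py; python3 - <<'E'
from fk import *
P,err=fit(); print(P.round(4),err); np.save("P.npy",P)
rt=R(-7.1,55);pre=wld(.028,-.03,.152)-rt[:,2]*.17
q0=np.array(arm.current_joint_positions());q1=np.array(arm.solve_ik(pre,rt))
for s in np.linspace(0,1,9):
    w,t=fk(q0+s*(q1-q0),P,True); print(round(s,2),w.round(3),t.round(3),"org",org(t).round(3))
E
```

```text
[0.2566 0.     0.5968 0.1179 0.3844 0.3824 0.0596 0.     0.    ] 6.106226635438361e-16
0.0 [ 0.322 -0.084  0.673] [ 0.4   -0.1    0.299] org [-0.217 -0.183]
0.12 [ 0.323 -0.061  0.64 ] [0.468 0.058 0.307] org [-0.169 -0.018]
0.25 [ 0.319 -0.038  0.609] [0.523 0.171 0.362] org [-0.128  0.101]
0.38 [ 0.311 -0.015  0.579] [0.571 0.222 0.429] org [-0.087  0.157]
0.5 [0.299 0.008 0.552] [0.611 0.214 0.474] org [-0.047  0.155]
0.62 [0.282 0.029 0.527] [0.634 0.168 0.475] org [-0.017  0.111]
0.75 [0.262 0.048 0.505] [0.631 0.108 0.427] org [-0.013  0.052]
0.88 [0.239 0.064 0.485] [0.594 0.06  0.344] org [-0.044 -0.   ]
1.0 [0.213 0.078 0.469] [0.524 0.039 0.25 ] org [-0.111 -0.03 ]
```

```bash
python3 - <<'E'
from fk import *
import cv2
P=np.load("P.npy")
rt=R(-7.1,55);pre=wld(.028,-.03,.152)-rt[:,2]*.17
q0=np.array(arm.current_joint_positions());q1=np.array(arm.solve_ik(pre,rt))
A=q0.copy();A[0]=-75
B=q1.copy();B[0]=-65;B[1]=2
C=q1.copy();C[1]=2
for a,b in [(A,B),(B,C),(C,q1)]:
  for s in np.linspace(0,1,5):
    w,t=fk(a+s*(b-a),P,True); print(round(s,2),t.round(3),"org",org(t).round(3))
for q in (A,B,C,q1):
    arm.move_joints(q.tolist()); print(arm.current_t())
cv2.imwrite("pics/scene4.png",arm.snapshot("scene")[:,:,::-1]);cv2.imwrite("pics/w4.png",arm.snapshot("wrist")[:,:,::-1])
E
```

```text
0.0 [ 0.179 -0.371  0.299] org [-0.402 -0.479]
0.25 [ 0.439 -0.328  0.374] org [-0.15  -0.405]
0.5 [ 0.487 -0.41   0.503] org [-0.092 -0.48 ]
0.75 [ 0.36  -0.511  0.476] org [-0.206 -0.596]
1.0 [ 0.217 -0.476  0.305] org [-0.353 -0.579]
0.0 [ 0.217 -0.476  0.305] org [-0.353 -0.579]
0.25 [ 0.349 -0.389  0.305] org [-0.231 -0.477]
0.5 [ 0.45  -0.267  0.305] org [-0.147 -0.342]
0.75 [ 0.509 -0.119  0.305] org [-0.106 -0.189]
1.0 [0.522 0.039 0.305] org [-0.113 -0.03 ]
0.0 [0.522 0.039 0.305] org [-0.113 -0.03 ]
0.25 [0.523 0.039 0.291] org [-0.112 -0.03 ]
0.5 [0.524 0.039 0.277] org [-0.112 -0.03 ]
0.75 [0.524 0.039 0.263] org [-0.111 -0.03 ]
1.0 [0.524 0.039 0.25 ] org [-0.111 -0.03 ]
13.2083
16.35
18.3333
18.6583
```

View pics/scene4.png

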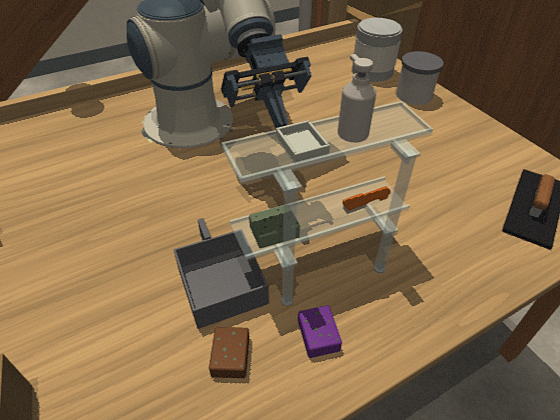

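View pics/w4.png

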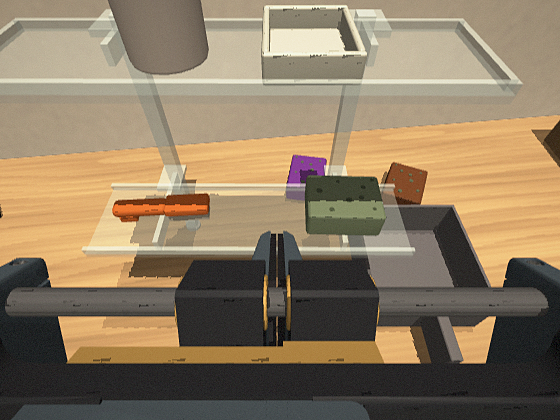

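```bash
python3 - <<'E'
from h import *
for uv,z in [((306,233),.130),((384,234),.130),((306,206),.166),((384,206),.166),((380,178),.166),((306,177),.166),((209,212),.13),((83,250),.138),((414,250),.138)]: print(uv,(org(px2w("wrist",uv,z))*1000).round())
E
```

```text
(306, 233) [-21. -65.]
(384, 234) [ -23. -155.]
(306, 206) [-11. -63.]
(384, 206) [ -11. -148.]
(380, 178) [  32. -152.]
(306, 177) [ 33. -66.]
(209, 212) [10. 50.]
(83, 250) [-49. 177.]
(414, 250) [ -49. -179.]
```

The wrist view agrees: near face at y of about -65 mm, brush end at +50 mm, deck corners at ±178 mm. I'll insert and push in stages.

```bash
python3 - <<'E'
from h import *
import cv2
rt=R(-7.1,55)
arm.move_l(wld(.028,-.03,.152),rt,feed=.12); print(arm.current_t(),arm.current_force().round(2))
for y in (-.06,-.09,-.108):
    arm.move_l(wld(.028,y,.152),rt,feed=.06); print(y,arm.current_t(),arm.current_force().round(2))
cv2.imwrite("pics/scene5.png",arm.snapshot("scene")[:,:,::-1]);cv2.imwrite("pics/w5.png",arm.snapshot("wrist")[:,:,::-1])
E
```

```text
20.325 [ 0.43 -0.58 -0.24]
-0.06 20.975 [0.38 0.46 0.06]
-0.09 21.625 [ 0.2   0.28 -0.17]
-0.108 22.075 [ 0.19 -0.31 -0.24]
```

View pics/scene5.png

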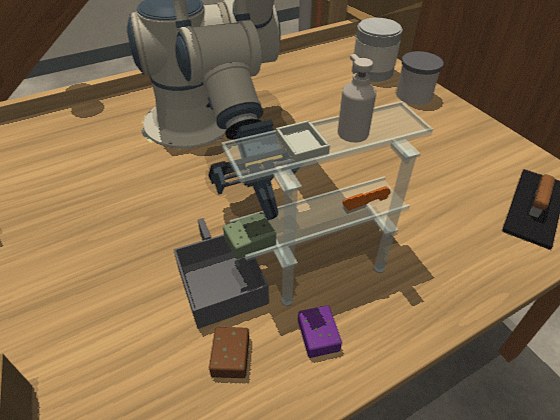

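View pics/w5.png

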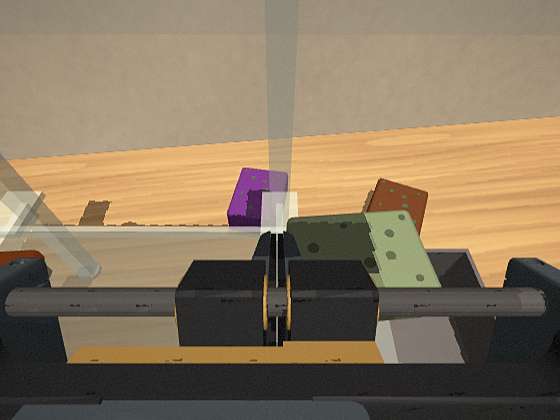

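The block has slid part-way over the end and sits above the tub (scene (248,232)), with contact forces below 1 N. I'll keep pushing.

```bash
python3 - <<'E'
from h import *
import cv2
rt=R(-7.1,55)
for y in (-.135,-.165):
    arm.move_l(wld(.028,y,.152),rt,feed=.06); print(y,arm.current_t(),arm.current_force().round(2))
arm.sleep(.3)
cv2.imwrite("pics/scene6.png",arm.snapshot("scene")[:,:,::-1]);cv2.imwrite("pics/w6.png",arm.snapshot("wrist")[:,:,::-1])
E
```

```text
-0.135 22.775 [-0.32 -0.05  0.57]
-0.165 23.425 [ 0.33 -0.18  0.47]
```

View pics/scene6.png

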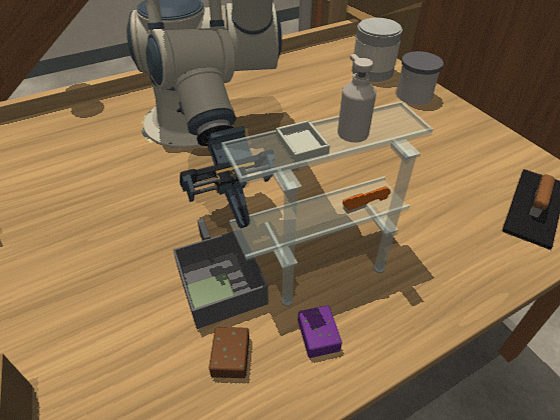

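View pics/w6.png

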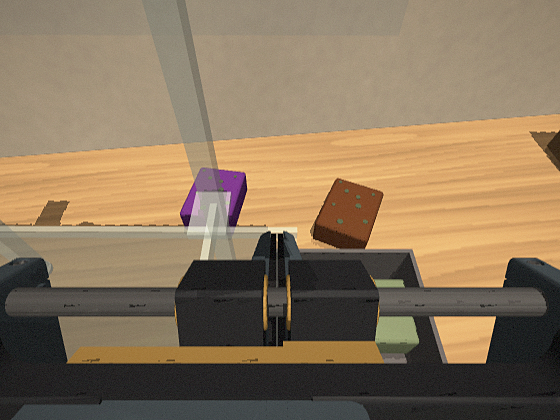

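The block is in the tub, seen in the scene picture at about (212,285). I'll withdraw along the tool axis and make a final check.

```bash
python3 - <<'E'
from h import *
import cv2
rt=R(-7.1,55)
arm.move_l(wld(.028,-.165,.152)-rt[:,2]*.19,rt,feed=.12); arm.sleep(.3)
a=arm.snapshot("scene");cv2.imwrite("pics/scene7.png",a[:,:,::-1]);cv2.imwrite("pics/w7.png",arm.snapshot("wrist")[:,:,::-1])
print(arm.current_t(),arm.current_force().round(2))
b=cv2.imread("pics/scene0.png")[:,:,::-1]
for n,(u0,u1,v0,v1) in {"brush":(340,395,182,212),"dish":(276,330,120,160),"pump":(338,377,52,142)}.items():
    print(n,np.abs(a[v0:v1,u0:u1].astype(int)-b[v0:v1,u0:u1]).mean().round(1))
for uv,z in [((200,326),0),((268,297),0),((176,248),.065)]: print(uv,(org(px2w("scene",uv,z))*1000).round())
E
```

```text
25.9583 [-0.81  0.23  0.27]
brush 9.6
dish 8.6
pump 3.1
(200, 326) [  75. -290.]
(268, 297) [  64. -143.]
(176, 248) [ -80. -291.]
```

View pics/scene7.png

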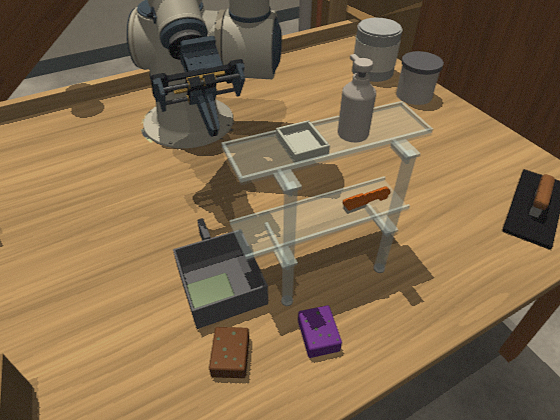

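View pics/w7.png

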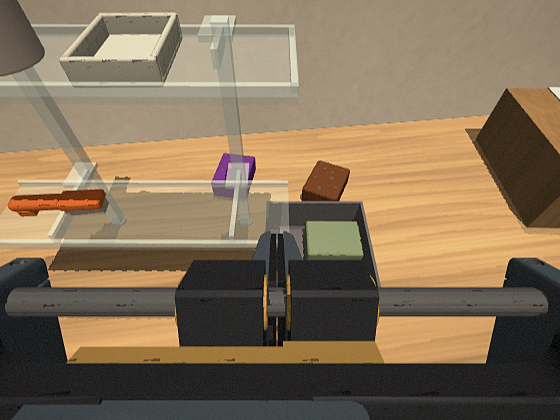

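```bash
python3 - <<'E'
import cv2,numpy as np
for f in ("scene0","scene7"):
    h=cv2.cvtColor(cv2.imread(f"pics/{f}.png")[170:220,330:400],cv2.COLOR_BGR2HSV); m=cv2.inRange(h,(3,180,90),(14,255,255)); print(f,np.argwhere(m>0).mean(0).round(1),(m>0).sum())
from rig import arm
arm.sign_off(); print(arm.current_t())
E
```

```text
scene0 [27.5 35.3] 322
scene7 [27.4 35.5] 271
the job is handed in; nothing more can be done
the job is handed in; nothing more can be done
```

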